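Put away the mixed model-aircraft parts

TASK

Sort the loose parts on the bench into their containers: both fans into the white tub, both bushes into the blue bin and the propeller into the cardboard tray. Inside, every part rests on the container's floor, none on top of another: fans flat and face up, bushes standing on end, the propeller flat. Leave the little wheel and the orange cap where they lie.

Things in the scene. Friction and masses are not known exactly. Their poses are not given: they have to be found in the camera images.
- fan_silver_centre (a point): ducted fan of a model jet, silver ring with steel-grey blades and a pointed spinner on top: a short round drum 48 mm in diameter, 22 mm high, 60 g, lying flat, face up. Point at its centre, 11 mm above its underside; z is its axis, up.
- fan_blue_centre (a point): ducted fan, blue ring with white blades and spinner: same size, 48 mm in diameter, 22 mm high, 60 g, lying flat, face up. Point at its centre, 11 mm above its underside; z up.
- bush_brass_centre (a point): brass bush, a plain upright cylinder with a dark bore on top, 28 mm in diameter, 32 mm high, 80 g. Point at its centre, 16 mm above its underside; z is its axis, up.
- bush_steel_centre (a point): dark grey steel bush, same size: 28 mm in diameter, 32 mm high, 80 g, upright. Point at its centre, 16 mm above its underside; z up.
- propeller_centre (a point): two-blade model propeller lying flat, 110 mm from tip to tip along its y; red blades 13 mm wide, 5 mm thick, flat on the surface; a black square hub in the middle, 18 mm across (x, crosswise to the blades) by 20 mm (y) by 20 mm high, by which it is picked; 40 g. Point at the hub's centre, 10 mm above the underside; z up.
- white_tub: white plastic tub for fans, open on top, fixed to the bench: outside 120 (its x) by 160 (its y, the long side) by 38 mm high, walls and floor 4 mm thick. Origin at the centre of its underside on the bench, z up.
- blue_bin: blue plastic bin for bushes, open on top, fixed to the bench: outside 120 (its x) by 150 (its y, the long side) by 38 mm high, walls and floor 4 mm thick. Origin at the centre of its underside on the bench, z up.
- card_tray: brown cardboard tray for propellers, open on top, fixed to the bench: outside 120 (its x) by 160 (its y, the long side) by 38 mm high, walls and floor 4 mm thick. Origin at the centre of its underside on the bench, z up.
- wheel: loose small model wheel, black tyre with a yellow middle, 26 mm in diameter, 11 mm high, lying flat; to be left alone. Origin at the centre of its underside.
- cap: loose orange screw cap with a red middle, 24 mm in diameter, 14 mm high; to be left alone. Origin at the centre of its underside.
Not all that is in view belongs to the job. Leave any red or turquoise look-alike of the part that bears fan_silver_centre alone.

How it is judged (in metres and radians):
At the end, for the whole second after the job is handed in: Both fans in the white tub, both bushes in the blue bin, the propeller in the cardboard tray: each one's centre inside the container's walls and no more than about 6 mm higher than when it rests on the container's floor, its axis within 0.2 rad of upright (face up), and at rest (x of fan_silver_centre in the frame of white_tub between -0.056 and 0.056 m and y of fan_silver_centre in the frame of white_tub between -0.076 and 0.076 m and z of each of fan_silver_centre, fan_blue_centre in the frame of white_tub below 0.021 m and angle between each of fan_silver_centre, fan_blue_centre, bush_brass_centre, bush_steel_centre, propeller_centre's own z axis and vertical below 0.2 rad and linear speed of each of fan_silver, fan_blue, bush_brass, bush_steel, propeller below 0.02 m/s and x of fan_blue_centre in the frame of white_tub between -0.056 and 0.056 m and y of fan_blue_centre in the frame of white_tub between -0.076 and 0.076 m and x of bush_brass_centre in the frame of blue_bin between -0.056 and 0.056 m and y of bush_brass_centre in the frame of blue_bin between -0.071 and 0.071 m and z of each of bush_brass_centre, bush_steel_centre in the frame of blue_bin below 0.026 m and x of bush_steel_centre in the frame of blue_bin between -0.056 and 0.056 m and y of bush_steel_centre in the frame of blue_bin between -0.071 and 0.071 m and x of propeller_centre in the frame of card_tray between -0.056 and 0.056 m and y of propeller_centre in the frame of card_tray between -0.076 and 0.076 m and z of propeller_centre in the frame of card_tray below 0.02 m); the robot touches nothing.
It fails at once if the little wheel is moved more than 20 mm from where it lay (distance of wheel from where it was at the start of the episode above 0.02 m).
It fails at once if the orange cap is moved more than 20 mm from where it lay (distance of cap from where it was at the start of the episode above 0.02 m).
It also fails if it takes over 122 s, if anything falls off the work surface, if the arm or the gripper's body presses on something with over 40 N, if the wrist force passes 120 N, or if a joint passes its speed limit or range.

ROBOT

A 6-joint arm with a two-finger parallel gripper is mounted at the origin on the work surface. World frame = base frame: x ahead of the robot, y to its left, z up, the work surface at z = 0. Lengths are in m, angles in degrees, forces in N, time in s.
With the tool pointing down it reaches from about 0.375 to 0.9 m from the base axis. Payload 3.1 kg.
Tool frame: the origin (TCP) lies at the very end of the fingers, on their centre line; the grasp point (between the pads) lies 19 mm behind it (bot.tcp_to_grasp is the distance from the TCP to the grasp point, in m); z points along the fingers, y is the direction in which the jaws open and shut (so a half turn about z gives the same grasp; the last joint's range is limited). The gripper opens to 87 mm and grips with 3 to 60 N. Pads are 19 mm wide; open, the fingers measure 117 mm over their backs; the gripper's body (75 mm by 190 mm) begins 51 mm behind the grasp point.
Start: joints at [-81.904, 30.224, 82.088, -0, 67.689, -10.227], TCP at [0.197, -0.593, 0.223] pointing down, gripper open.
Joint ranges: [-176.69, 176.69], [-43.24, 126.21], [12.49, 139.97], [-82, 262], [0, 151.66], [-163.58, 163.58]. Speed limits (degrees/s): [159.86, 159.86, 180, 180, 180, 180].

INTERFACE

Orientations are given as a 3x3 rotation matrix whose columns are the frame's x, y, z axes.
In Python, from rig import telemetry, eyes, order, bot gives the robot as it stands. The module is installed in compiled form; this text tells all that it offers.
- The arm moves only by the tool servo_tool, never from a script. Its argument "targets" is a list of rows, each a list of 2 entries, a list of its own where there are three numbers: the shift along the tool's x, y, z in m, then the turn, a rotation vector about the tool's x, y, z in rad. In form: [[[tx, ty, tz], [wx, wy, wz]], ...]. A call has 1 to 12 rows; each row is the pose to reach, as a shift and turn from the pose commanded when the call began, along the tool's axes at that moment; what a row does not reach only later rows make up. A row lasts 1/8 s, in which the tool goes at most 62.5 mm and 10.7 degrees, less where a joint would pass 70% of its speed; a pose out of reach is approached as far as the arm can. A call with a gripper value outside its range is refused whole. "gripper" is the finger opening in m, from 0 to 0.087, set as the call begins (left out, the last holds). The fingers move at their own pace and stop on an object; the grip force is fixed at half the most. Time passes only in rows, so rows that repeat a pose let the fingers close. It gives the time, the measured TCP pose, the force and the opening at its end, in the units of the state.
- telemetry.read_state(): the state, without advancing time (a new reading comes with each control period).
- eyes.capture(name): name is "scene" or "top"; returns a dict with "pixels" (400x640x3 uint8, blue, green, red), "intrinsics" (3x3 intrinsics, pixels), "k1" (the pictures are not rectified: a ray, as slopes to the right and down, at radius r is drawn at 1 + k1 r^2 times it, then the intrinsics apply), "extrinsics" (4x4, takes a point from camera to world coordinates). Camera axes: x right, y down, z forward; pixel columns grow to the right and rows downward; lengths in m; the calibration is good to about 2 mm. A picture is of the moment at which its call begins. There is no depth.
- order.hand_in(): hands the job in, once; it reports no verdict.
The state is a dict: "time_s": time; "joint_positions": joint angles; "qvel": joint speeds; "tau": joint torques, N m; "position": TCP position; "tcp_rot": TCP orientation; "force": force on the tool from outside, world axes, zero at the start; "moment": the same for the moment, N m; "opening": opening from 0.0 (shut) to 1.0 (fully open).
Only numpy, scipy, OpenCV 4.12 (cv2) and the standard library are available. Lean on these libraries where they do the work, as an engineer would, in place of code of your own. Each camera call takes 0.05 s, during which the arm holds its last target. There are 200 camera calls.

## Working session

There is one attempt and no reset: what is moved stays moved. The work goes in short steps, Python scripts to look and compute and a tool call to move; the robot and the scene stay as the last step left them, time stands still between calls to the robot, and variables do not carry over. Pictures are saved under pics/ and viewed, about 12 in all and at most 16, crops included, and the job is handed in when it is done.

Besides the shell and the picture viewer there is one more tool, called after "Request:" as a command line: name --argument value ..., lists and objects as JSON in quotes. servo_tool: Moves the arm, as the interface text tells. Its arguments: {"type":"object","properties":{"targets":{"type":"array","items":{"type":"array"}},"gripper":{"type":"number"}},"required":["targets"]}

```bash
mkdir -p pics; python3 - <<'E'
from rig import telemetry, eyes, order, bot
import cv2
s=telemetry.read_state();print(s['time_s'],s['position'],s['tcp_rot'],s['opening'],bot.tcp_to_grasp)
for n in('top','scene'):
    c=eyes.capture(n);cv2.imwrite(f'pics/{n}0.png',c['pixels']);print(n,c['intrinsics'],c['k1'],c['extrinsics'])
E
```

```text
0.0 [ 0.19638342 -0.59257398  0.22158027] [[ 9.49310057e-01  3.14341080e-01 -3.18012002e-04]
 [ 3.14341025e-01 -9.49307734e-01  2.13202348e-03]
 [ 3.68291308e-04 -2.12391555e-03 -9.99997677e-01]] 1.0022615689105927 0.0187
top [[417.99516723   0.         318.56893366]
 [  0.         417.99516723 200.6951865 ]
 [  0.           0.           1.        ]] -0.07849146376594573 [[ 0.02892353 -0.98274317  0.18270001  0.36188557]
 [-0.999492   -0.0259862   0.01845139  0.03806107]
 [-0.0133853  -0.18314088 -0.98299555  0.92625929]
 [ 0.          0.          0.          1.        ]]
scene [[445.19920149   0.         323.71962472]
 [  0.         445.19920149 192.60366726]
 [  0.           0.           1.        ]] 0.005471965034383026 [[ 0.48935327  0.67955397 -0.54657092  1.02908448]
 [ 0.87205371 -0.38666794  0.30001706 -0.23377867]
 [-0.00746367 -0.62345353 -0.78182478  0.74434308]
 [ 0.          0.          0.          1.        ]]
```

View pics/top0.png

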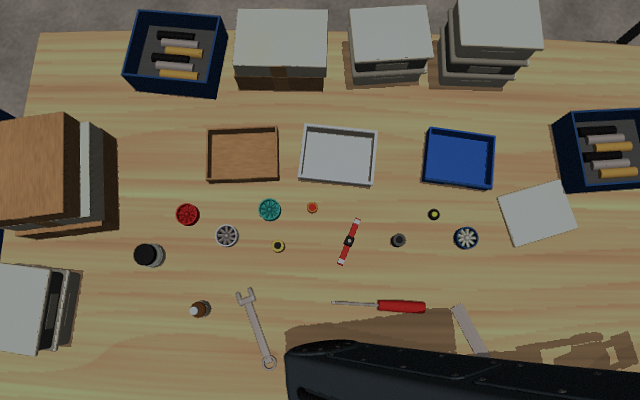

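View pics/scene0.png

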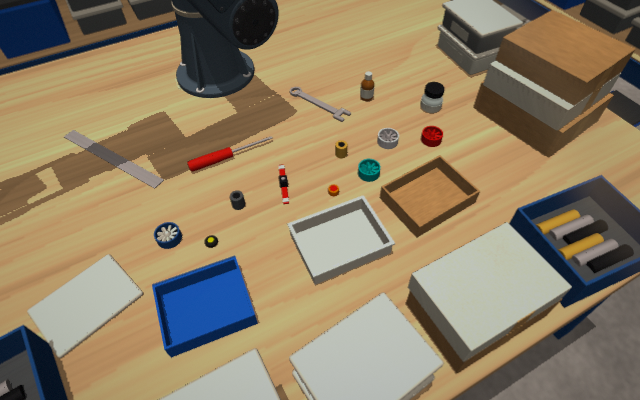

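```bash
cat > h.py <<'E'
import numpy as np, cv2
from rig import eyes
def ray(c,px):
    d=np.array([c['k1'],0,0,0,0.]);n=cv2.undistortPoints(np.float64(px).reshape(-1,1,2),c['intrinsics'],d).reshape(-1,2)
    E=c['extrinsics'];return E[:3,3],np.c_[n,np.ones(len(n))]@E[:3,:3].T
def plane(c,px,z):
    o,d=ray(c,px);return (o+d*((z-o[2])/d[:,2])[:,None])[:,:2]
def proj(c,P):
    E=np.linalg.inv(c['extrinsics']);r=cv2.Rodrigues(E[:3,:3])[0]
    return cv2.projectPoints(np.float64(P).reshape(-1,1,3),r,E[:3,3],c['intrinsics'],np.array([c['k1'],0,0,0,0.]))[0].reshape(-1,2)
def blob(c,ctr,half=24,thr=38):
    """largest non-wood contour near pixel ctr (wood = window-ring median, Lab colour difference)"""
    x,y=map(int,ctr);x0,y0=max(x-half,0),max(y-half,0)
    w=cv2.cvtColor(c['pixels'],cv2.COLOR_BGR2LAB)[y0:y+half,x0:x+half].astype(float)
    bg=np.median(w.reshape(-1,3),0)
    m=(np.linalg.norm(w-bg,axis=2)>thr).astype(np.uint8)
    m=cv2.morphologyEx(m,cv2.MORPH_CLOSE,np.ones((3,3)))
    cs=cv2.findContours(m,cv2.RETR_EXTERNAL,cv2.CHAIN_APPROX_NONE)[0]
    k=max(cs,key=cv2.contourArea)
    return k.reshape(-1,2)+[x0,y0]
E
python3 - <<'E'
from h import *
T,S=eyes.capture('top'),eyes.capture('scene')
items=dict(silver=((227,236),(388,138),.011),bluefan=((466,238),(168,235),.011),brass=((278,246),(341,149),.016),steel=((398,240),(237,200),.016),prop=((349,241),(284,184),.004),wheel=((434,214),(211,241),.005),cap=((312,208),(333,190),.007),turq=((269,209),(369,170),.011))
vis=[]
for n,(t,s,z) in items.items():
    for nm,c,p in(('T',T,t),('S',S,s)):
        k=blob(c,p,30 if n=='prop' else 20)
        r=cv2.minAreaRect(k.astype(np.float32)); m=cv2.moments(k.reshape(-1,1,2).astype(np.int32))
        ce=(m['m10']/m['m00'],m['m01']/m['m00'])
        print(n,nm,np.round(ce,1),np.round(r[1],1),'xy',np.round(plane(c,[ce],z),4))
        if n=='prop':
            q=plane(c,k,.003);v=cv2.fitLine(q.astype(np.float32),cv2.DIST_L2,0,.01,.01).ravel();print('  dir',v, 'len',np.ptp(q@v[:2]))
            hs=c['pixels'][p[1]-12:p[1]+12,p[0]-12:p[0]+12].max(2)<60;yy,xx=np.nonzero(hs);print('  hub',xx.mean()+p[0]-12,yy.mean()+p[1]-12,plane(c,[(xx.mean()+p[0]-12,yy.mean()+p[1]-12)],.012))
        cv2.drawContours(c['pixels'].copy(),[k.reshape(-1,1,2).astype(np.int32)],-1,(0,255,0),1)
        vis.append((nm,k))
# containers
H=cv2.cvtColor(T['pixels'],cv2.COLOR_BGR2HSV)
for n,(x0,y0,x1,y1),f in (('card',(195,115,290,192),None),('tub',(290,115,387,195),None),('bin',(412,115,505,197),None)):
    w=cv2.cvtColor(T['pixels'],cv2.COLOR_BGR2LAB)[y0:y1,x0:x1].astype(float)
    bg=np.median(np.r_[w[:5].reshape(-1,3),w[-5:].reshape(-1,3)],0)
    m=(np.linalg.norm(w-bg,axis=2)>22).astype(np.uint8);m=cv2.morphologyEx(m,cv2.MORPH_OPEN,np.ones((3,3)))
    k=max(cv2.findContours(m,cv2.RETR_EXTERNAL,cv2.CHAIN_APPROX_NONE)[0],key=cv2.contourArea).reshape(-1,2)+[x0,y0]
    q=plane(T,k,.038);r=cv2.minAreaRect((q*1000).astype(np.float32));print(n,r); vis.append(('T',k))
t=T['pixels'][100:290,160:500].copy();t=cv2.resize(t,None,fx=2.35,fy=2.35)
for nm,k in vis:
    if nm=='T':cv2.polylines(t,[((k-[160,100]+.5)*2.35).astype(np.int32)],True,(0,255,0),1)
cv2.imwrite('pics/top1.png',t)
E
```

```text
silver T [227.4 235.7] [21. 21.] xy [[0.4481 0.2543]]
silver S [387.5 138.7] [19. 20.] xy [[0.4498 0.2553]]
bluefan T [465.3 237.7] [22. 25.] xy [[ 0.4576 -0.2705]]
bluefan S [167.7 235. ] [26.4 26.8] xy [[ 0.4577 -0.2706]]
brass T [278.7 247. ] [10. 11.] xy [[0.4262 0.1388]]
brass S [340.9 150.1] [16. 12.] xy [[0.4319 0.1396]]
steel T [397.4 240.1] [13.2 15.8] xy [[ 0.4482 -0.1192]]
steel S [237.1 199.8] [19.4 14.1] xy [[ 0.448  -0.1194]]
prop T [348.6 240.5] [ 8.7 39. ] xy [[ 0.4459 -0.0135]]
  dir [ 0.9347658  -0.35526443  0.44597697 -0.01363735] len 0.0864859667497449
  hub 348.6521739130435 240.7246376811594 [[ 0.44455983 -0.01311009]]
prop S [283.3 183.7] [39.6  9.3] xy [[ 0.4469 -0.0137]]
  dir [ 0.9353412  -0.3537469   0.44765052 -0.01391173] len 0.11208911492967272
  hub 283.2112676056338 181.69014084507043 [[ 0.44793215 -0.01370029]]
wheel T [433.4 214. ] [10. 11.] xy [[ 0.5096 -0.2021]]
wheel S [210.7 241.1] [12. 14.] xy [[ 0.5087 -0.2017]]
cap T [312.  207.7] [ 9.8 10.1] xy [[0.5165 0.0696]]
cap S [344.1 206.1] [ 9. 25.] xy [[0.5655 0.0684]]
turq T [269.5 209.8] [22. 21.] xy [[0.5086 0.1637]]
turq S [368.5 169.9] [22.2 22.6] xy [[0.5094 0.1643]]
card ((627.4496459960938, 227.70977783203125), (128.85720825195312, 163.8516082763672), 3.904050827026367)
tub ((630.2274169921875, 15.779396057128906), (164.65753173828125, 133.83555603027344), 85.19444274902344)
bin ((630.3388671875, -251.1455078125), (163.460693359375, 134.25686645507812), 83.39856719970703)
```

View pics/top1.png

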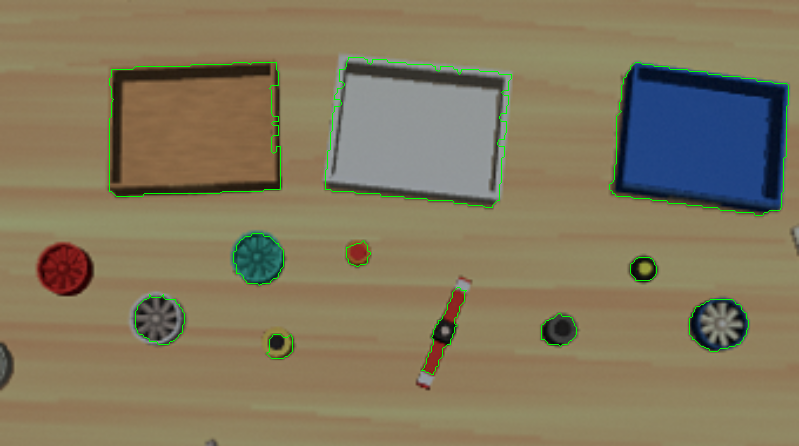

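The top view shows silver fan (227,236), brass bush (278,246), propeller (349,241), steel bush (398,240) and blue fan (465,238). The containers sit at (243,155), (338,156) and (458,158), the cap at (312,208) and the wheel at (433,214). The contours fit and the two views agree within a few mm. First move: above the blue fan.

Request:
servo_tool --targets '[[[0.035,-0.022,0.0],[0,0,-0.12]],[[0.07,-0.045,0.0],[0,0,-0.23]],[[0.116,-0.075,0.02],[0,0,-0.39]],[[0.162,-0.105,0.04],[0,0,-0.54]],[[0.209,-0.135,0.06],[0,0,-0.7]],[[0.255,-0.164,0.08],[0,0,-0.85]],[[0.302,-0.194,0.1],[0,0,-1.01]],[[0.33,-0.212,0.115],[0,0,-1.1]],[[0.3485,-0.2243,0.123],[0,0,-1.164]],[[0.3485,-0.2243,0.123],[0,0,-1.164]],[[0.3485,-0.2243,0.123],[0,0,-1.164]]]' --gripper 0.087

```text
time_s: 1.58
position: [0.4568, -0.2715, 0.0998]
tcp_rot: [[0.088, 0.996, 0.0], [0.996, -0.088, -0.001], [-0.001, 0.0, -1.0]]
force: [0.6, 0.6, 0.4]
opening: 1.001
```

```bash
cat >> h.py <<'E'
from rig import telemetry
def st():
    s=telemetry.read_state();R=s['tcp_rot'];print('t',round(s['time_s'],2),'p',np.round(s['position'],4),'yaw',round(float(np.degrees(np.arctan2(R[1,0],R[0,0]))),2),'F',np.round(s['force'],1),'op_mm',round(s['opening']*87,1));return s
def to(x,y,z,yaw):
    s=st();R=np.array(s['tcp_rot']);d=R.T@(np.array([x,y,z])-s['position']);a=np.degrees(np.arctan2(R[1,0],R[0,0]))
    print('shift',np.round(d,4),'wz',round(float(-np.radians(yaw-a)),3))
E
python3 -c "
from h import *
to(.4575,-.2705,.004,85);print(telemetry.read_state()['tcp_rot'])
for n in('top','scene'): cv2.imwrite(f'pics/{n}2.png',eyes.capture(n)['pixels'])"
```

```text
t 1.57 p [ 0.4568 -0.2715  0.0998] yaw 84.97 F [0.6 0.6 0.4] op_mm 87.1
shift [0.0011 0.0006 0.0958] wz -0.001
[[ 8.76801689e-02  9.96148645e-01  2.54708500e-04]
 [ 9.96148477e-01 -8.76799861e-02 -6.57299840e-04]
 [-6.32435507e-04  3.11359646e-04 -9.99999752e-01]]
```

View pics/scene2.png

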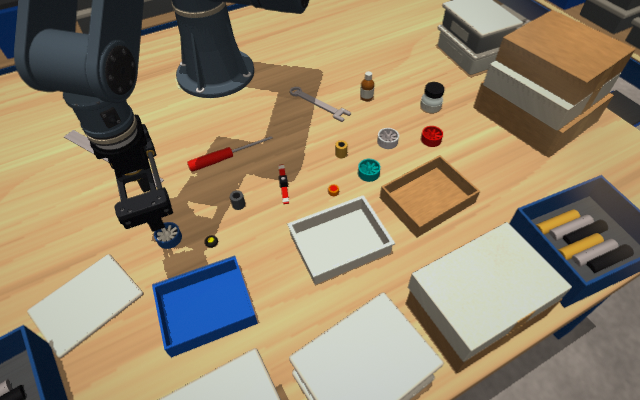

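The gripper hovers over the blue fan at (168,235) with clear space around it. Descend, then close and lift.

Request:
servo_tool --targets '[[[0.001,0.001,0.02],[0,0,0]],[[0.001,0.001,0.045],[0,0,0]],[[0.001,0.001,0.065],[0,0,0]],[[0.001,0.001,0.08],[0,0,0]],[[0.001,0.001,0.09],[0,0,0]],[[0.001,0.001,0.095],[0,0,0]],[[0.001,0.001,0.095],[0,0,0]],[[0.001,0.001,0.095],[0,0,0]]]'

```text
time_s: 2.68
position: [0.4582, -0.2701, 0.005]
tcp_rot: [[0.087, 0.996, 0.001], [0.996, -0.087, -0.001], [-0.001, 0.001, -1.0]]
force: [-0.4, -0.3, 0.1]
opening: 1.0
```

Request:
servo_tool --targets '[[[0,0,0],[0,0,0]],[[0,0,0],[0,0,0]],[[0,0,0],[0,0,0]],[[0,0,0],[0,0,0]],[[0,0,0],[0,0,0]],[[0,0,-0.01],[0,0,0]],[[0,0,-0.03],[0,0,0]],[[0,0,-0.055],[0,0,0]],[[0,0,-0.08],[0,0,0]],[[0,0,-0.095],[0,0,0]],[[0,0,-0.095],[0,0,0]]]' --gripper 0.035

```text
time_s: 4.05
position: [0.4585, -0.2704, 0.1007]
tcp_rot: [[0.087, 0.996, 0.002], [0.996, -0.087, -0.002], [-0.002, 0.002, -1.0]]
force: [0.2, 0.7, -0.9]
opening: 0.547
```

```bash
python3 - <<'E'
from h import *
C=dict(card=(.632,.229,3.9,.06,.08),tub=(.635,.0155,-4.8,.06,.08),bin=(.635,-.256,-6.6,.06,.075))
out=[]
for n,f,(x0,y0,x1,y1) in(('top','pics/top0.png',(190,110,510,200)),('scene','pics/scene0.png',(140,150,490,360))):
    c=eyes.capture(n);im=cv2.resize(cv2.imread(f)[y0:y1,x0:x1],None,fx=2.28,fy=2.28)
    for cx,cy,a,hx,hy in C.values():
        a=np.radians(a);R=np.array([[np.cos(a),-np.sin(a)],[np.sin(a),np.cos(a)]])
        P=np.array([[hx,hy],[hx,-hy],[-hx,-hy],[-hx,hy]])@R.T+[cx,cy]
        for z,col in((.038,(0,255,0)),(0,(0,0,255))):
            q=proj(c,np.c_[P,np.full(4,z)]);cv2.polylines(im,[((q-[x0,y0]+.5)*2.28).astype(np.int32)],True,col,1)
    out.append(im[:,:725])
cv2.imwrite('pics/cont.png',np.vstack([cv2.copyMakeBorder(o,0,0,0,725-o.shape[1],0) for o in out])[:600*2])
E
python3 -c "
import cv2;i=cv2.imread('pics/cont.png');print(i.shape);cv2.imwrite('pics/cont.png',cv2.resize(i,None,fx=min(1,600/i.shape[0]),fy=min(1,600/i.shape[0])))"
```

```text
(684, 725, 3)
```

View pics/cont.png

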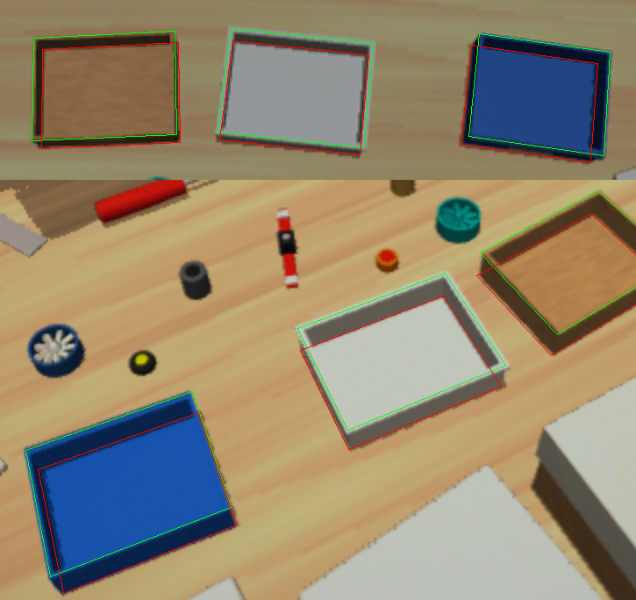

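The overlay fits the rims and bases in both views: tub (.635,.0155), bin (.635,-.256), tray (.632,.229). Carry the blue fan to the tub's -y half.

Request:
servo_tool --targets '[[[0.012,0.007,0],[0,0,0]],[[0.04,0.023,0],[0,0,0]],[[0.08,0.046,0],[0,0,0]],[[0.125,0.072,0],[0,0,0]],[[0.17,0.097,0],[0,0,0]],[[0.21,0.12,0],[0,0,0]],[[0.242,0.139,0],[0,0,0]],[[0.2636,0.1511,0],[0,0,0]],[[0.2636,0.1511,0],[0,0,0]],[[0.2636,0.1511,0],[0,0,0]]]'

```text
time_s: 5.4
position: [0.6302, -0.0203, 0.0986]
tcp_rot: [[0.086, 0.996, -0.002], [0.996, -0.086, 0.0], [-0.0, -0.002, -1.0]]
force: [0.2, -0.4, 0.3]
opening: 0.545
```

Request:
servo_tool --targets '[[[0,0,0.01],[0,0,0]],[[0,0,0.03],[0,0,0]],[[0,0,0.05],[0,0,0]],[[0,0,0.07],[0,0,0]],[[0,0,0.082],[0,0,0]],[[0,0,0.088],[0,0,0]],[[0,0,0.09],[0,0,0]],[[0,0,0.09],[0,0,0]],[[0,0,0.09],[0,0,0]]]'

```text
time_s: 6.52
position: [0.6318, -0.0205, 0.0102]
tcp_rot: [[0.087, 0.996, 0.001], [0.996, -0.087, -0.0], [-0.0, 0.001, -1.0]]
force: [0.1, -0.4, -1.2]
opening: 0.542
```

Request:
servo_tool --targets '[[[0,0,0],[0,0,0]],[[0,0,0],[0,0,0]],[[0,0,0],[0,0,0]],[[0,0,-0.01],[0,0,0]],[[0,0,-0.04],[0,0,0]],[[0,0,-0.07],[0,0,0]],[[0,0,-0.09],[0,0,0]],[[0,0,-0.09],[0,0,0]]]' --gripper 0.062

```text
time_s: 7.52
position: [0.6329, -0.0207, 0.102]
tcp_rot: [[0.087, 0.996, 0.005], [0.996, -0.087, -0.001], [-0.001, 0.005, -1.0]]
force: [0.5, 0.5, 0.5]
opening: 0.714
```

Request:
servo_tool --targets '[[[0.014,-0.01,0],[0,0,0]],[[0.05,-0.04,0],[0,0,0]],[[0.09,-0.075,0],[0,0,0]],[[0.13,-0.106,0],[0,0,0]],[[0.17,-0.138,0],[0,0,0]],[[0.21,-0.168,0],[0,0,0]],[[0.24,-0.192,0],[0,0,0]],[[0.2585,-0.2063,0],[0,0,0]],[[0.2585,-0.2063,0],[0,0,0]],[[0.2585,-0.2063,0],[0,0,0]]]' --gripper 0.087

```text
time_s: 8.78
position: [0.4477, 0.2549, 0.099]
tcp_rot: [[0.086, 0.996, -0.001], [0.996, -0.086, -0.001], [-0.001, -0.001, -1.0]]
force: [0.5, -0.2, 1.0]
opening: 1.001
```

```bash
python3 -c "
from h import *
to(.449,.255,.005,85)
c=eyes.capture('scene');cv2.imwrite('pics/s3.png',c['pixels'])
t=eyes.capture('top');cv2.imwrite('pics/t3.png',t['pixels'])"
```

```text
t 8.78 p [0.4477 0.2549 0.099 ] yaw 85.04 F [ 0.5 -0.2  1. ] op_mm 87.1
shift [0.0003 0.0014 0.094 ] wz 0.001
```

View pics/s3.png

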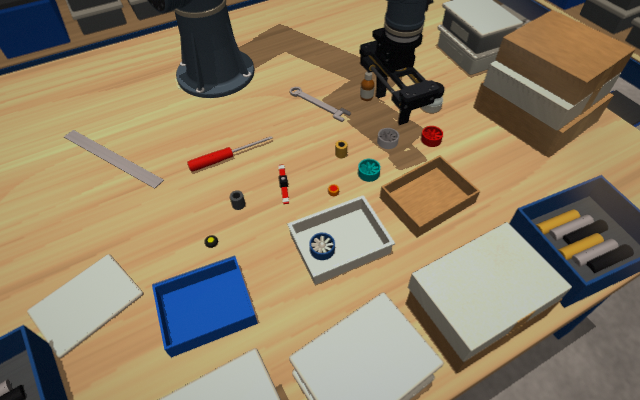

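Blue fan lies flat in the tub at (322,246), the arm is over the silver fan. Same sequence.

Request:
servo_tool --targets '[[[0,0.001,0.02],[0,0,0]],[[0,0.001,0.045],[0,0,0]],[[0,0.001,0.065],[0,0,0]],[[0,0.001,0.08],[0,0,0]],[[0,0.001,0.09],[0,0,0]],[[0,0.001,0.095],[0,0,0]],[[0,0.001,0.095],[0,0,0]],[[0,0.001,0.095],[0,0,0]]]'

```text
time_s: 9.88
position: [0.4496, 0.2551, 0.005]
tcp_rot: [[0.087, 0.996, 0.001], [0.996, -0.087, 0.0], [0.0, 0.001, -1.0]]
force: [0.2, 0.2, -0.0]
opening: 1.0
```

Request:
servo_tool --targets '[[[0,0,0],[0,0,0]],[[0,0,0],[0,0,0]],[[0,0,0],[0,0,0]],[[0,0,0],[0,0,0]],[[0,0,0],[0,0,0]],[[0,0,-0.01],[0,0,0]],[[0,0,-0.03],[0,0,0]],[[0,0,-0.055],[0,0,0]],[[0,0,-0.08],[0,0,0]],[[0,0,-0.095],[0,0,0]],[[0,0,-0.095],[0,0,0]],[[0,0,-0.095],[0,0,0]]]' --gripper 0.035

```text
time_s: 11.38
position: [0.4487, 0.2548, 0.099]
tcp_rot: [[0.087, 0.996, -0.001], [0.996, -0.087, -0.0], [-0.0, -0.001, -1.0]]
force: [0.4, -0.5, -0.4]
opening: 0.547
```

Request:
servo_tool --targets '[[[-0.009,0.01,0],[0,0,0]],[[-0.03,0.033,0],[0,0,0]],[[-0.06,0.066,0],[0,0,0]],[[-0.09,0.1,0],[0,0,0]],[[-0.12,0.133,0],[0,0,0]],[[-0.15,0.166,0],[0,0,0]],[[-0.173,0.191,0],[0,0,0]],[[-0.186,0.206,0],[0,0,0]],[[-0.186,0.206,0],[0,0,0]],[[-0.186,0.206,0],[0,0,0]]]'

```text
time_s: 12.62
position: [0.6368, 0.0527, 0.099]
tcp_rot: [[0.086, 0.996, -0.003], [0.996, -0.086, 0.001], [0.0, -0.003, -1.0]]
force: [-0.5, 0.4, 0.7]
opening: 0.542
```

Request:
servo_tool --targets '[[[0,0,0.01],[0,0,0]],[[0,0,0.03],[0,0,0]],[[0,0,0.05],[0,0,0]],[[0,0,0.07],[0,0,0]],[[0,0,0.082],[0,0,0]],[[0,0,0.088],[0,0,0]],[[0,0,0.09],[0,0,0]],[[0,0,0.09],[0,0,0]],[[0,0,0.09],[0,0,0]]]'

```text
time_s: 13.75
position: [0.6388, 0.0517, 0.0102]
tcp_rot: [[0.087, 0.996, 0.001], [0.996, -0.087, -0.0], [-0.0, 0.001, -1.0]]
force: [-0.1, 0.6, -0.6]
opening: 0.543
```

Request:
servo_tool --targets '[[[0,0,0],[0,0,0]],[[0,0,0],[0,0,0]],[[0,0,0],[0,0,0]],[[0,0,-0.01],[0,0,0]],[[0,0,-0.04],[0,0,0]],[[0,0,-0.07],[0,0,0]],[[0,0,-0.09],[0,0,0]],[[0,0,-0.09],[0,0,0]],[[0,0,-0.09],[0,0,0]]]' --gripper 0.062

```text
time_s: 14.88
position: [0.6378, 0.0518, 0.0992]
tcp_rot: [[0.087, 0.996, -0.001], [0.996, -0.087, 0.0], [-0.0, -0.001, -1.0]]
force: [0.3, 0.5, 0.0]
opening: 0.716
```

Request:
servo_tool --targets '[[[0.005,-0.015,0],[0,0,0]],[[0.018,-0.055,0],[0,0,0]],[[0.032,-0.1,0],[0,0,0]],[[0.046,-0.145,0],[0,0,0]],[[0.059,-0.185,0],[0,0,0]],[[0.066,-0.207,0],[0,0,0]],[[0.0685,-0.216,0],[0,0,0]],[[0.0685,-0.216,0.02],[0,0,0]],[[0.0685,-0.216,0.02],[0,0,0]],[[0.0685,-0.216,0.02],[0,0,0]]]'

```text
time_s: 16.12
position: [0.4299, 0.1386, 0.0795]
tcp_rot: [[0.087, 0.996, 0.0], [0.996, -0.087, -0.0], [0.0, 0.0, -1.0]]
force: [0.5, -0.3, -0.5]
opening: 0.713
```

```bash
python3 -c "
from h import *
to(.429,.139,.005,85)
cv2.imwrite('pics/s4.png',eyes.capture('scene')['pixels'])"
```

```text
t 16.12 p [0.4299 0.1386 0.0795] yaw 84.99 F [ 0.5 -0.3 -0.5] op_mm 62.1
shift [ 0.0004 -0.0009  0.0745] wz -0.0
```

View pics/s4.png

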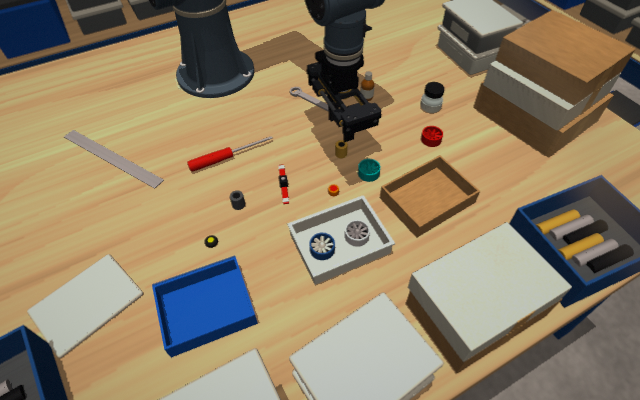

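Both fans lie flat in the tub, at (322,246) and (357,233), and the gripper is above the brass bush at (341,150).

Request:
servo_tool --targets '[[[0,0,0.015],[0,0,0]],[[0,0,0.035],[0,0,0]],[[0,0,0.055],[0,0,0]],[[0,0,0.068],[0,0,0]],[[0,0,0.0745],[0,0,0]],[[0,0,0.0745],[0,0,0]],[[0,0,0.0745],[0,0,0]]]'

```text
time_s: 17.05
position: [0.4294, 0.1388, 0.0055]
tcp_rot: [[0.087, 0.996, 0.001], [0.996, -0.087, 0.0], [0.0, 0.001, -1.0]]
force: [-0.3, 0.2, 0.1]
opening: 0.713
```

Request:
servo_tool --targets '[[[0,0,0],[0,0,0]],[[0,0,0],[0,0,0]],[[0,0,0],[0,0,0]],[[0,0,0],[0,0,0]],[[0,0,0],[0,0,0]],[[0,0,-0.01],[0,0,0]],[[0,0,-0.03],[0,0,0]],[[0,0,-0.055],[0,0,0]],[[0,0,-0.08],[0,0,0]],[[0,0,-0.105],[0,0,0]],[[0,0,-0.115],[0,0,0]],[[0,0,-0.115],[0,0,0]]]' --gripper 0.015

```text
time_s: 18.55
position: [0.4293, 0.1388, 0.1206]
tcp_rot: [[0.087, 0.996, 0.001], [0.996, -0.087, 0.0], [0.0, 0.001, -1.0]]
force: [0.2, -0.4, -1.8]
opening: 0.314
```

Request:
servo_tool --targets '[[[-0.012,0.008,0],[0,0,0]],[[-0.04,0.028,0],[0,0,0]],[[-0.08,0.056,0],[0,0,0]],[[-0.123,0.086,0],[0,0,0]],[[-0.166,0.117,0],[0,0,0]],[[-0.209,0.147,0],[0,0,0]],[[-0.252,0.177,0],[0,0,0]],[[-0.292,0.205,0],[0,0,0]],[[-0.325,0.228,0],[0,0,0]],[[-0.342,0.24,0],[0,0,0]],[[-0.342,0.24,0],[0,0,0]],[[-0.342,0.24,0],[0,0,0]]]'

```text
time_s: 20.05
position: [0.637, -0.2221, 0.1186]
tcp_rot: [[0.087, 0.996, -0.003], [0.996, -0.087, 0.002], [0.002, -0.003, -1.0]]
force: [-0.0, 0.4, -1.2]
opening: 0.312
```

Request:
servo_tool --targets '[[[0,0,0.015],[0,0,0]],[[0,0,0.04],[0,0,0]],[[0,0,0.065],[0,0,0]],[[0,0,0.085],[0,0,0]],[[0,0,0.1],[0,0,0]],[[0,0,0.107],[0,0,0]],[[0,0,0.11],[0,0,0]],[[0,0,0.11],[0,0,0]],[[0,0,0.11],[0,0,0]]]'

```text
time_s: 21.18
position: [0.639, -0.2231, 0.0109]
tcp_rot: [[0.087, 0.996, 0.001], [0.996, -0.087, -0.001], [-0.001, 0.001, -1.0]]
force: [-0.9, 0.5, -0.7]
opening: 0.313
```

Request:
servo_tool --targets '[[[0,0,0],[0,0,0]],[[0,0,0],[0,0,0]],[[0,0,0],[0,0,0]],[[0,0,-0.01],[0,0,0]],[[0,0,-0.04],[0,0,0]],[[0,0,-0.07],[0,0,0]],[[0,0,-0.09],[0,0,0]],[[0,0,-0.09],[0,0,0]],[[0,0,-0.09],[0,0,0]]]' --gripper 0.05

```text
time_s: 22.3
position: [0.6377, -0.2224, 0.0992]
tcp_rot: [[0.087, 0.996, -0.002], [0.996, -0.087, 0.001], [0.001, -0.002, -1.0]]
force: [-0.6, 1.1, 0.1]
opening: 0.571
```

Request:
servo_tool --targets '[[[0.007,-0.015,0],[0,0,0]],[[0.023,-0.053,0],[0,0,0]],[[0.042,-0.096,0],[0,0,0]],[[0.06,-0.138,0],[0,0,0]],[[0.076,-0.174,0],[0,0,0]],[[0.084,-0.193,0],[0,0,0]],[[0.087,-0.1995,0],[0,0,0]],[[0.087,-0.1995,0.02],[0,0,0]],[[0.087,-0.1995,0.02],[0,0,0]],[[0.087,-0.1995,0.02],[0,0,0]]]' --gripper 0.062

```text
time_s: 23.55
position: [0.4479, -0.1192, 0.08]
tcp_rot: [[0.087, 0.996, 0.0], [0.996, -0.087, -0.0], [-0.0, 0.0, -1.0]]
force: [-0.0, 0.1, -0.3]
opening: 0.711
```

```bash
python3 -c "
from h import *
to(.448,-.119,.005,85)
cv2.imwrite('pics/s5.png',eyes.capture('scene')['pixels'])"
```

```text
t 23.55 p [ 0.4479 -0.1192  0.08  ] yaw 85.01 F [-0.   0.1 -0.3] op_mm 61.9
shift [0.0002 0.     0.075 ] wz 0.0
```

View pics/s5.png

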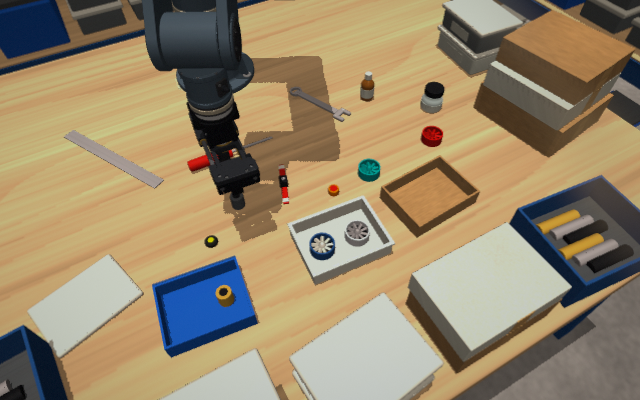

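The brass bush stands in the bin at (224,295) and the gripper is over the steel bush (237,200).

Request:
servo_tool --targets '[[[0,0,0.015],[0,0,0]],[[0,0,0.035],[0,0,0]],[[0,0,0.055],[0,0,0]],[[0,0,0.068],[0,0,0]],[[0,0,0.075],[0,0,0]],[[0,0,0.075],[0,0,0]],[[0,0,0.075],[0,0,0]]]'

```text
time_s: 24.48
position: [0.4476, -0.1189, 0.0055]
tcp_rot: [[0.087, 0.996, 0.001], [0.996, -0.087, -0.0], [-0.0, 0.001, -1.0]]
force: [0.1, 0.2, 0.9]
opening: 0.713
```

Request:
servo_tool --targets '[[[0,0,0],[0,0,0]],[[0,0,0],[0,0,0]],[[0,0,0],[0,0,0]],[[0,0,0],[0,0,0]],[[0,0,0],[0,0,0]],[[0,0,-0.01],[0,0,0]],[[0,0,-0.03],[0,0,0]],[[0,0,-0.055],[0,0,0]],[[0,0,-0.08],[0,0,0]],[[0,0,-0.105],[0,0,0]],[[0,0,-0.115],[0,0,0]],[[0,0,-0.115],[0,0,0]]]' --gripper 0.015

```text
time_s: 25.98
position: [0.4475, -0.1189, 0.1206]
tcp_rot: [[0.087, 0.996, 0.001], [0.996, -0.087, -0.001], [-0.001, 0.001, -1.0]]
force: [-1.3, -0.8, -0.4]
opening: 0.313
```

Request:
servo_tool --targets '[[[-0.008,0.01,0],[0,0,0]],[[-0.028,0.036,0],[0,0,0]],[[-0.055,0.07,0],[0,0,0]],[[-0.085,0.109,0],[0,0,0]],[[-0.113,0.145,0],[0,0,0]],[[-0.137,0.176,0],[0,0,0]],[[-0.15,0.193,0],[0,0,0]],[[-0.1535,0.197,0],[0,0,0]],[[-0.1535,0.197,0],[0,0,0]],[[-0.1535,0.197,0],[0,0,0]]]'

```text
time_s: 27.22
position: [0.6292, -0.2878, 0.1195]
tcp_rot: [[0.087, 0.996, -0.002], [0.996, -0.087, 0.001], [0.001, -0.002, -1.0]]
force: [-0.6, 1.0, -0.4]
opening: 0.314
```

Request:
servo_tool --targets '[[[0,0,0.015],[0,0,0]],[[0,0,0.04],[0,0,0]],[[0,0,0.065],[0,0,0]],[[0,0,0.085],[0,0,0]],[[0,0,0.1],[0,0,0]],[[0,0,0.107],[0,0,0]],[[0,0,0.11],[0,0,0]],[[0,0,0.11],[0,0,0]],[[0,0,0.11],[0,0,0]]]'

```text
time_s: 28.35
position: [0.6307, -0.2892, 0.0109]
tcp_rot: [[0.087, 0.996, 0.001], [0.996, -0.087, -0.001], [-0.001, 0.001, -1.0]]
force: [0.5, -0.2, -0.5]
opening: 0.313
```

Request:
servo_tool --targets '[[[0,0,0],[0,0,0]],[[0,0,0],[0,0,0]],[[0,0,0],[0,0,0]],[[0,0,-0.01],[0,0,0]],[[0,0,-0.04],[0,0,0]],[[0,0,-0.07],[0,0,0]],[[0,0,-0.09],[0,0,0]],[[0,0,-0.09],[0,0,0]],[[0,0,-0.09],[0,0,0]]]' --gripper 0.05

```text
time_s: 29.48
position: [0.6295, -0.2884, 0.0992]
tcp_rot: [[0.087, 0.996, -0.002], [0.996, -0.087, 0.001], [0.001, -0.002, -1.0]]
force: [0.1, 0.2, -0.8]
opening: 0.572
```

Request:
servo_tool --targets '[[[0.015,-0.012,0],[0,0,-0.1]],[[0.047,-0.038,0],[0,0,-0.25]],[[0.085,-0.069,0],[0,0,-0.42]],[[0.125,-0.101,0],[0,0,-0.59]],[[0.165,-0.133,0],[0,0,-0.76]],[[0.205,-0.165,0],[0,0,-0.93]],[[0.235,-0.189,0],[0,0,-1.1]],[[0.252,-0.203,0],[0,0,-1.22]],[[0.2585,-0.2083,0],[0,0,-1.295]],[[0.2585,-0.2083,0.02],[0,0,-1.295]],[[0.2585,-0.2083,0.02],[0,0,-1.295]],[[0.2585,-0.2083,0.02],[0,0,-1.295]]]'

```text
time_s: 30.98
position: [0.4449, -0.0132, 0.0797]
tcp_rot: [[-0.935, 0.355, -0.001], [0.355, 0.935, 0.0], [0.001, -0.0, -1.0]]
force: [0.2, 0.4, -0.3]
opening: 0.576
```

```bash
python3 -c "
from h import *
to(.446,-.0135,.004,159.2)
c=eyes.capture('scene')['pixels'];cv2.imwrite('pics/s6.png',cv2.resize(c[130:370,130:410],None,fx=2.4,fy=2.4))"
```

```text
t 30.98 p [ 0.4449 -0.0132  0.0797] yaw 159.2 F [ 0.2  0.4 -0.3] op_mm 50.1
shift [-0.0012  0.0001  0.0757] wz 0.0
```

View pics/s6.png

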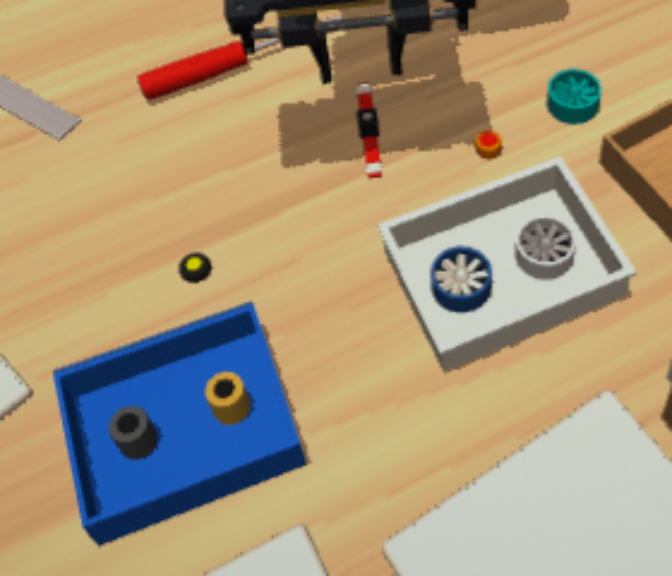

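All four placed parts are upright (steel at crop (133,432), brass (228,397), fans (461,278) and (545,247)), and the fingers straddle the propeller hub (368,120).

Request:
servo_tool --targets '[[[-0.001,0,0.015],[0,0,0]],[[-0.001,0,0.035],[0,0,0]],[[-0.001,0,0.055],[0,0,0]],[[-0.001,0,0.068],[0,0,0]],[[-0.001,0,0.075],[0,0,0]],[[-0.001,0,0.0755],[0,0,0]],[[-0.001,0,0.0755],[0,0,0]]]'

```text
time_s: 31.9
position: [0.4464, -0.0136, 0.0049]
tcp_rot: [[-0.935, 0.355, 0.001], [0.355, 0.935, -0.0], [-0.001, 0.0, -1.0]]
force: [0.3, 0.5, -0.0]
opening: 0.575
```

Request:
servo_tool --targets '[[[0,0,0],[0,0,0]],[[0,0,0],[0,0,0]],[[0,0,0],[0,0,0]],[[0,0,0],[0,0,0]],[[0,0,0],[0,0,0]],[[0,0,-0.01],[0,0,0]],[[0,0,-0.03],[0,0,0]],[[0,0,-0.055],[0,0,0]],[[0,0,-0.08],[0,0,0]],[[0,0,-0.105],[0,0,0]],[[0,0,-0.115],[0,0,0]],[[0,0,-0.115],[0,0,0]]]' --gripper 0.008

```text
time_s: 33.4
position: [0.4464, -0.0136, 0.1201]
tcp_rot: [[-0.935, 0.355, 0.002], [0.355, 0.935, -0.0], [-0.002, 0.0, -1.0]]
force: [0.7, -0.1, -0.2]
opening: 0.203
```

```bash
python3 -c "
from h import *
to(.632,.229,.12,93.9)"
```

```text
t 33.4 p [ 0.4464 -0.0136  0.1201] yaw 159.22 F [ 0.7 -0.1 -0.2] op_mm 17.7
shift [-0.0875  0.2927  0.0003] wz 1.14
```

Request:
servo_tool --targets '[[[-0.004,0.012,0],[0,0,0.06]],[[-0.013,0.043,0],[0,0,0.18]],[[-0.025,0.083,0],[0,0,0.33]],[[-0.038,0.126,0],[0,0,0.49]],[[-0.051,0.17,0],[0,0,0.65]],[[-0.063,0.212,0],[0,0,0.81]],[[-0.075,0.25,0],[0,0,0.96]],[[-0.083,0.278,0],[0,0,1.08]],[[-0.0875,0.2927,0],[0,0,1.14]],[[-0.0875,0.2927,0],[0,0,1.14]],[[-0.0875,0.2927,0],[0,0,1.14]],[[-0.0875,0.2927,0],[0,0,1.14]]]'

```text
time_s: 34.9
position: [0.631, 0.2282, 0.1191]
tcp_rot: [[-0.068, 0.998, -0.002], [0.998, 0.068, -0.0], [-0.0, -0.002, -1.0]]
force: [-0.2, -0.2, -1.4]
opening: 0.202
```

```bash
python3 -c "
from h import *
to(.632,.229,.0095,93.9)
c=eyes.capture('scene')['pixels'];cv2.imwrite('pics/s7.png',cv2.resize(c[40:280,300:560],None,fx=2.4,fy=2.4))"
```

```text
t 34.9 p [0.631  0.2282 0.1191] yaw 93.88 F [-0.2 -0.2 -1.4] op_mm 17.6
shift [0.0008 0.0012 0.1096] wz -0.0
```

View pics/s7.png

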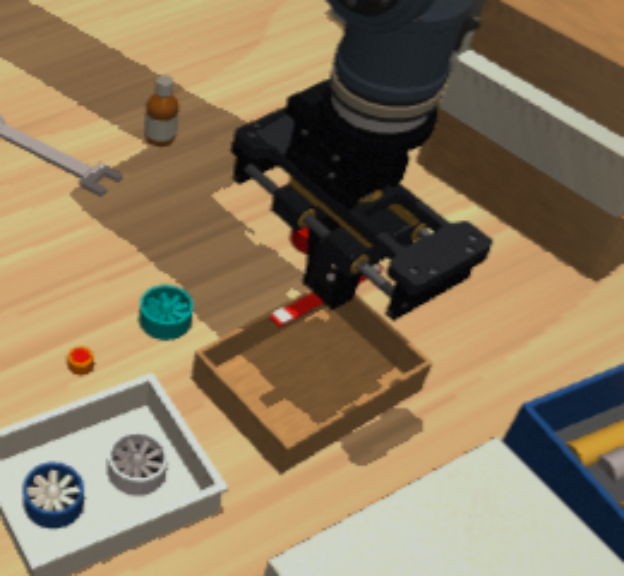

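The propeller hangs level and along the tray's long side (blade tip at (283,316)). Lower, release, rise and retreat.

Request:
servo_tool --targets '[[[0,0,0.015],[0,0,0]],[[0,0,0.04],[0,0,0]],[[0,0,0.065],[0,0,0]],[[0,0,0.085],[0,0,0]],[[0,0,0.1],[0,0,0]],[[0,0,0.107],[0,0,0]],[[0,0,0.11],[0,0,0]],[[0,0,0.11],[0,0,0]],[[0,0,0.11],[0,0,0]]]'

```text
time_s: 36.08
position: [0.6324, 0.2292, 0.0104]
tcp_rot: [[-0.068, 0.998, 0.001], [0.998, 0.068, 0.0], [0.0, 0.002, -1.0]]
force: [-0.1, -0.7, -1.3]
opening: 0.206
```

Request:
servo_tool --targets '[[[0,0,0],[0,0,0]],[[0,0,0],[0,0,0]],[[0,0,0],[0,0,0]],[[0,0,-0.01],[0,0,0]],[[0,0,-0.04],[0,0,0]],[[0,0,-0.08],[0,0,0]],[[0,0,-0.12],[0,0,0]],[[0,0,-0.15],[0,0,0]],[[0,0,-0.17],[0,0,0]],[[0,0,-0.17],[0,0,0]]]' --gripper 0.045

```text
time_s: 37.33
position: [0.6332, 0.2294, 0.1824]
tcp_rot: [[-0.068, 0.998, 0.005], [0.998, 0.068, 0.001], [0.001, 0.005, -1.0]]
force: [0.5, 0.6, 0.6]
opening: 0.516
```

Request:
servo_tool --targets '[[[0,-0.03,0],[0,0,0]],[[0,-0.07,0],[0,0,0]],[[0,-0.11,0],[0,0,0]],[[0,-0.15,0],[0,0,0]],[[0,-0.18,0],[0,0,0]],[[0,-0.19,0],[0,0,0]],[[0,-0.19,0],[0,0,0]],[[0,-0.19,0],[0,0,0]]]'

```text
time_s: 38.33
position: [0.444, 0.2163, 0.1796]
tcp_rot: [[-0.068, 0.998, 0.002], [0.998, 0.068, 0.0], [0.0, 0.002, -1.0]]
force: [-0.8, -0.0, -0.5]
opening: 0.521
```

```bash
python3 - <<'E'
from h import *
st()
T,S=eyes.capture('top'),eyes.capture('scene')
cv2.imwrite('pics/s8.png',S['pixels'])
for n,p,s,z in(('wheel',(434,214),(211,241),.005),('cap',(312,208),(333,190),.007)):
    k=blob(S,s,12);m=k.mean(0);print(n,np.round(plane(S,[m],z),4))
    k=blob(T,p,20);m=cv2.moments(k.reshape(-1,1,2).astype(np.int32));print(n,m['m10']/m['m00'],m['m01']/m['m00'])
cv2.imwrite('pics/t8.png',cv2.resize(T['pixels'][100:290,160:500],None,fx=2.35,fy=2.35))
E
```

```text
t 38.33 p [0.444  0.2163 0.1796] yaw 93.87 F [-0.8 -0.  -0.5] op_mm 45.3
wheel [[ 0.5088 -0.2018]]
wheel 433.3333333333333 214.1212121212121
cap [[0.5183 0.0699]]
cap 311.9583333333333 207.5297619047619
```

View pics/s8.png

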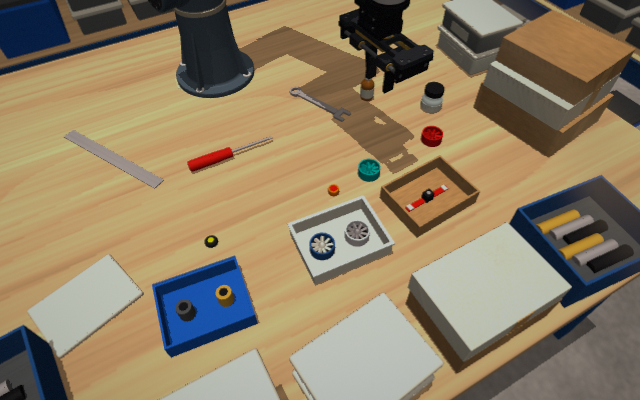

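View pics/t8.png

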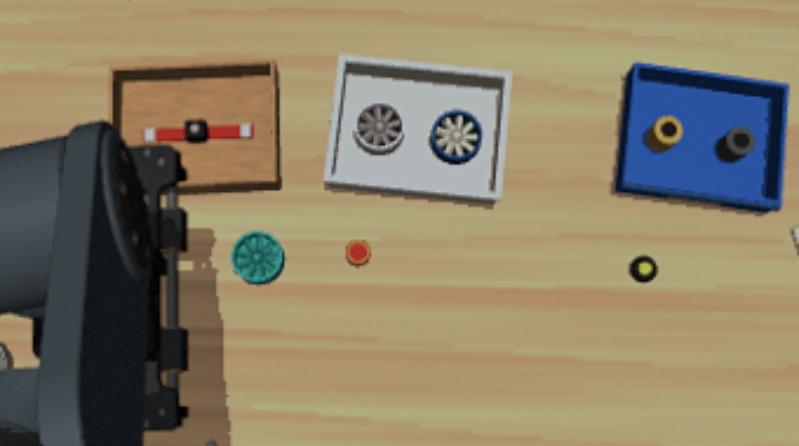

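Both views show every part in its container, flat or upright. The propeller is at (428,196), the fans at (322,246) and (357,233), and the bushes at (185,310) and (224,295). The wheel and cap haven't moved.

```bash
python3 -c "
from rig import order
print(order.hand_in())"
```

```text
the job is handed in; nothing more can be done
None
```

All five parts are in their containers and the job is handed in, at about 38 s of the 122 s allowed. Both fans are in the white tub, both bushes in the blue bin and the propeller is in the cardboard tray.

- **Placing:** the last pictures from both cameras show the fans flat and face up, the bushes standing and the propeller flat, with none on top of another. I judged heights and tilts by eye in these pictures and did not measure them.
- **Left alone:** the wheel and the cap are at the same pixels as at the start, to within 0.3 pixel (under 1 mm). I did not touch the red and turquoise look-alikes.
- **Arm:** it is clear of everything, with the tool end about 180 mm above the bench. Force readings at the end of each move stayed under 2 N.
- **Disagreements:** the two cameras differed by about 6 mm on the brass bush's x position; I used the middle value and the grasp went well. One early measurement of the cap from the scene camera came out about 50 mm off because the search window caught another object. The recheck with a tighter window matched the top view to about 2 mm.

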